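# Divert and pour forged blanks into the green bin

## Robot

A 6-joint arm with a two-finger parallel gripper is mounted at the origin on the work surface. World frame = base frame: x ahead of the robot, y to its left, z up, the work surface at z = 0. Lengths are in m, angles in rad, forces in N, time in s.
With the tool pointing down it reaches from about 0.35 to 0.925 m from the base axis. Payload 6.4 kg.
Tool frame: the origin (TCP) lies at the very end of the fingers, on their centre line; the grasp point (between the pads) lies 19 mm behind it (env.grip_depth is the distance from the TCP to the grasp point, in m); z points along the fingers, x is the direction in which the jaws open and shut, and the axes are right-handed (so a half turn about z gives the same grasp; the last joint's range is limited). The gripper opens to 94 mm and grips with 3 to 60 N. Pads are 16 mm wide; open, the fingers measure 119 mm over their backs; the gripper's body (75 mm by 177 mm) begins 78 mm behind the grasp point.
Start: joints at [0.941, 0.245, 1.558, -0, 1.339, -0.174], TCP at [0.286, 0.584, 0.205] pointing down, gripper open.
Joint ranges: [-3.13, 3.13], [-1.02, 2.26], [0.13, 2.54], [-0.95, 4.09], [0.21, 2.88], [-2.74, 2.74]. Speed limits (rad/s): [2.57, 2.57, 3.14, 3.14, 3.14, 3.14].

## Interface

Orientations are given as a rotation vector (axis times angle).
In Python, from cell import readout, viewer, env gives the robot as it stands.
- The arm moves only by the tool move_arm, never from a script. Its argument "rows" is one flat list of numbers, 4 for each row, row after row: the shift along the tool's x, y, z in m, then the turn about the tool's z in degrees. A call has exactly 5 rows; each row shifts and turns the commanded pose from where the row before left it, along the tool's axes as they then stand; what a row does not reach is not made up. A row lasts 1/10 s, in which the tool goes at most 50 mm and 8.59 degrees, less where a joint would pass 70% of its speed; a pose out of reach is approached as far as the arm can. A call with a gripper value outside its range is refused whole. "hand" is the opening in per cent of the stroke, from 0 (shut) to 100 (fully open), set as the call begins (left out, the last holds). The fingers move at their own pace and stop on an object; the grip force is fixed at half the most. Time passes only in rows, so rows that do not move let the fingers close, or fill a call up. It gives the time, the measured TCP pose, the force and the opening at its end, in the units of the state.
- readout.get_state(): the state, without advancing time (a new reading comes with each control period).
- viewer.read_camera(name): name is "scene" or "top" or "wrist"; returns the picture (420x560x3 uint8, red, green, blue); there is no depth.
- viewer.camera_model(name): a dict with "fx", "fy", "cx", "cy" (pixels), "rvec" (rotation vector, rad) and "tvec" (3), from world to camera coordinates, as OpenCV has them. Camera axes: x right, y down, z forward; pixel columns grow to the right and rows downward; lengths in m; the calibration is good to about 2 mm. A picture is of the moment at which its call begins: read the wrist's pose just before it. camera_model takes no time and is no camera call; for the wrist camera it gives the pose at the moment of the call.
- env.sign_off(): hands the job in, once; it reports no verdict.
The state is a dict: "clock": time; "joints": joint angles; "joint_velocities": joint speeds; "joint_efforts": joint torques, N m; "tcp_pos": TCP position; "eef_rot": TCP orientation; "ft_force": force on the tool from outside, world axes, zero at the start; "wrist_torque": the same for the moment, N m; "grip_width": opening from 0.0 (shut) to 1.0 (fully open).
Only numpy, scipy, OpenCV 4.12 (cv2) and the standard library are available. Lean on these libraries where they do the work, as an engineer would, in place of code of your own. Each camera call takes 0.05 s, during which the arm holds its last target.

## Task

Send the three forged blanks that lie in the tipping pan down the chute into the green bin. First swing the yellow flap over as far as it goes, so that it shuts off the branch to the red bin and leaves the branch to the green bin open; then, with the flap left there, press the orange pad down to tip the pan far over until all three blanks have slid out, and let the pan come back level. Do not touch the blanks, let none land in the red bin, and leave the hammer, the mug and the brush where they are.

Things in the scene. Friction and masses are not known exactly. Their poses are not given: they have to be found in the camera images.
- sorter: Fixed stand with a 30-degree steel Y-chute. Frame: origin on the bench, x level and downhill, y left of it, z up. Chute floor from x -100, z 238 to x 160, z 88 mm; 132 mm wide inside at the top, 244 at the end; walls 40 mm. A divider on the middle plane from x 73 mm down makes two exits, +y and -y. Two posts at x -100, y +-77 mm reach z 255.
- flap (a joint): Yellow flap, 130 mm long, in the chute, hinged at the divider's uphill end (sorter x 73 mm), pointing uphill; hinge square to the chute floor. Range -0.52 to 0.52 rad, 0 = middle. Positive: its free end with the red ball is on the sorter's -y side, which shuts the -y exit and opens the +y exit; negative the reverse. Friction about 2 N at the ball; stays where left.
- flap_ball (a point): Centre of the red ball (30 mm diameter, on a 10 mm stem) at the flap's free end, 118 mm from the hinge, about 270 mm above the bench and well above the chute walls: push it sideways with shut fingertips. Lies 59 mm off the sorter's middle plane at either stop, where it is 13 mm further downhill than in the middle. Axes: the flap's.
- pan (a joint): Blue tipping pan, inside 156 x 116 mm, walls 50 mm, floor 250 mm above the bench, hinged along its open downhill lip (sorter x -100, z 250 mm, axis y). 0 = level, 0.70 rad = fully tipped (its back rises to about 390 mm). Falls back level by itself in about a second when the pad is released.
- press_pad (a point): Top centre of the orange pad (55 x 55 mm, 6 mm thick) on the pan's lever, on the robot's side of the chute: sorter x 22, y -160 mm. 294 mm above the bench at rest; pressed straight down by 89 mm, to 205 mm, it tips the pan fully. Takes about 8 to 14 N. Its face leans 20 degrees back at rest, is level half-way, leans 20 degrees forward at the end. Axes: the pan's.
- green_bin_floor (a point): Centre of the inner floor of the green open steel bin (fixed; 200 mm along x, the sorter's downhill direction, 155 mm along y, 80 mm high, walls 4 mm), which stands under one of the two exits.
- red_bin_floor (a point): Centre of the inner floor of the red open steel bin, alike, under the other exit.
- blank0_center (a point): Centre of a dark steel hammer-head blank, 66 x 30 x 22 mm, about 0.3 kg, smooth and oiled (slides from about 10 degrees). Long axis x. Starts lying across the pan.
- blank1_center (a point): Centre of a dark steel hammer-head blank, 66 x 30 x 22 mm, about 0.3 kg, smooth and oiled (slides from about 10 degrees). Long axis x. Starts lying across the pan.
- blank2_center (a point): Centre of a dark steel hammer-head blank, 66 x 30 x 22 mm, about 0.3 kg, smooth and oiled (slides from about 10 degrees). Long axis x. Starts lying across the pan.
- hammer_mid (a point): Bystander: hammer lying on the bench, 280 mm long along its x; point 15 mm above the bench near its middle. Leave alone.
- mug_rim (a point): Bystander: white mug standing on the bench, 80 mm in diameter, 90 mm high; centre of its mouth. Leave alone.
- brush_grip (a point): Bystander: brush lying on the bench, 200 mm long along its x; point on its handle. Leave alone.
There are look-alikes about, which are no part of the job. What is shaped like the part that bears blank1_center but brown or pink is not meant.

How it is judged:
By the outcome, as a careful person would: the job done as asked, in the order asked, and still so for the second after the job is handed in, with the robot touching nothing.
It also fails if it takes over 48 s, if anything falls off the work surface, if the arm or the gripper's body presses on something with over 40 N, if the wrist force passes 120 N, or if a joint passes its speed limit or range.

## Working session

There is one attempt and no reset: what is moved stays moved. The work goes in short steps, Python scripts to look and compute and a tool call to move; the robot and the scene stay as the last step left them, time stands still between calls to the robot, and variables do not carry over. Pictures are saved under pics/ and viewed, and the job is handed in when it is done.

Besides the shell and the picture viewer there is one more tool, called as name(argument=value, ...), one argument or row to a line, values as JSON. move_arm: Moves the arm, as the interface text tells. Its arguments: {"type":"object","properties":{"rows":{"type":"array","items":{"type":"number"}},"hand":{"type":"number"}},"required":["rows"]}

```bash
ls; mkdir -p pics; python3 - <<'E'
from cell import readout, viewer, env
import cv2
s=readout.get_state(); print(s)
for n in ("scene","top"):
    im=viewer.read_camera(n); cv2.imwrite(f"pics/{n}0.png",im[:,:,::-1]); print(n,viewer.camera_model(n))
E
```

```text
pics
{'clock': 0.0, 'joints': array([ 9.40893109e-01,  2.45772685e-01,  1.55901088e+00, -5.89350228e-05,
        1.33872722e+00, -1.74110768e-01]), 'joint_velocities': array([ 0.00189481, -0.00089528, -0.00096487, -0.00014664,  0.00034751,
       -0.00155815]), 'joint_efforts': array([ 3.37901365e-04, -4.15819895e+01, -3.14611888e+01,  6.84820209e-02,
        3.31471930e-02, -1.19742622e-04]), 'tcp_pos': array([0.28576233, 0.58313285, 0.20437354]), 'eef_rot': array([ 2.66522448,  1.66172604, -0.0027599 ]), 'ft_force': array([ 0.02349137, -0.77455567, -0.17250359]), 'wrist_torque': array([-0.04555772,  0.00777274,  0.01948803]), 'grip_width': 1.0015262472860518}
scene {'fx': 474.68170837307184, 'fy': 474.68170837307184, 'cx': 285.7844989561307, 'cy': 204.3148339506176, 'rvec': array([ 0.89813831,  2.34137728, -1.29498444]), 'tvec': array([ 0.39223159, -0.0539159 ,  1.71717519])}
top {'fx': 513.1474028035573, 'fy': 513.1474028035573, 'cx': 280.97698229829126, 'cy': 205.15943692820716, 'rvec': array([ 2.21317606, -2.17958262,  0.08606633]), 'tvec': array([0.00950846, 0.53370968, 1.44854899])}
```

View pics/scene0.png

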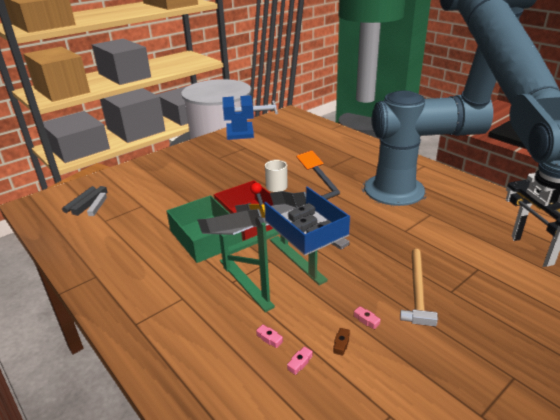

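View pics/top0.png

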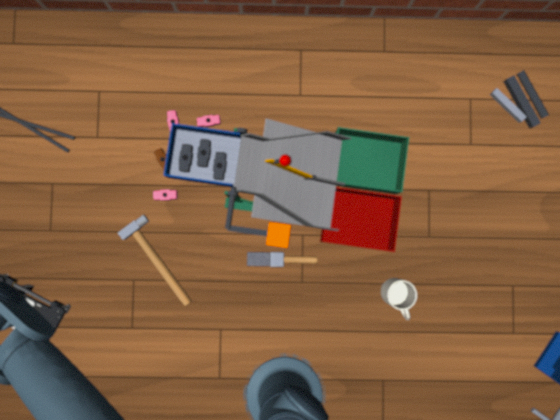

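The scene view shows the pan with the dark blanks around (305,215), the red ball at (257,188) and the orange pad at (309,159). In the top view the pan is at (203,155), the ball at (285,160), the pad at (279,235), the green bin at (373,160) and the red bin at (361,219). The flap's free end is on the far, green side, so it has to come toward the robot.

```bash
cat > h.py <<'E'
import numpy as np, cv2
from scipy.spatial.transform import Rotation as R
from cell import readout, viewer, env
def ray(m,uv):
    Rm=R.from_rotvec(m['rvec']).as_matrix(); c=-Rm.T@m['tvec']
    d=Rm.T@np.array([(uv[0]-m['cx'])/m['fx'],(uv[1]-m['cy'])/m['fy'],1]); return c,d/np.linalg.norm(d)
def onz(m,uv,z):
    c,d=ray(m,uv); return c+d*(z-c[2])/d[2]
def tri(r1,r2):
    A=np.zeros((3,3));b=np.zeros(3)
    for c,d in (r1,r2):
        P=np.eye(3)-np.outer(d,d);A+=P;b+=P@c
    p=np.linalg.solve(A,b); return p,[np.linalg.norm(np.cross(p-c,d)) for c,d in (r1,r2)]
def proj(m,p):
    q=R.from_rotvec(m['rvec']).as_matrix()@np.asarray(p)+m['tvec']; return np.array([m['fx']*q[0]/q[2]+m['cx'],m['fy']*q[1]/q[2]+m['cy']])
def blobs(im,lo,hi,amin=20):
    h=cv2.cvtColor(im,cv2.COLOR_RGB2HSV); k=cv2.inRange(h,np.array(lo),np.array(hi))
    n,l,s,c=cv2.connectedComponentsWithStats(k); return [(c[i].round(1),s[i].tolist(),k) for i in range(1,n) if s[i,4]>=amin], l
def crop(name,im,x0,y0,x1,y1,f):
    cv2.imwrite(name,cv2.resize(im[y0:y1,x0:x1,::-1],None,fx=f,fy=f,interpolation=cv2.INTER_CUBIC))
E
python3 - <<'E'
from h import *
I={n:cv2.imread(f"pics/{n}0.png")[:,:,::-1].copy() for n in("scene","top")}
M={n:viewer.camera_model(n) for n in I}
for n in I:
  for nm,lo,hi in (("orange",(9,200,180),(16,255,255)),("red",(0,220,100),(4,255,255)),("green",(70,120,40),(90,255,150)),("yellow",(20,180,120),(32,255,255)),("blue",(105,150,60),(120,255,255))):
    for c,s,k in blobs(I[n],lo,hi)[0]: print(n,nm,c,s)
crop("pics/topc.png",I["top"],150,105,420,265,2.9)
crop("pics/scenec.png",I["scene"],160,140,360,290,4)
E
```

```text
scene orange [309.3 159.2] [297, 151, 26, 18, 284]
scene red [240.2 194. ] [215, 181, 48, 30, 681]
scene green [381.6  47.8] [337, 0, 93, 121, 6878]
scene green [213.5 243.3] [168, 197, 105, 110, 3108]
scene green [271.3 232.5] [267, 230, 10, 6, 34]
scene blue [238.5 117.6] [223, 96, 30, 43, 942]
scene blue [312.6 223.7] [265, 188, 84, 65, 2003]
top orange [277.9 234.3] [266, 222, 25, 26, 457]
top red [284.6 160.1] [280, 156, 10, 9, 68]
top red [363.1 220.8] [322, 191, 79, 60, 3122]
top green [372.2 160.9] [337, 129, 71, 64, 3451]
top green [242.1 204.1] [234, 197, 18, 13, 148]
top yellow [297.9 171.3] [286, 166, 26, 11, 62]
top blue [191.6 142.5] [165, 124, 75, 56, 291]
top blue [551.1 358.4] [536, 333, 24, 49, 651]
```

View pics/topc.png

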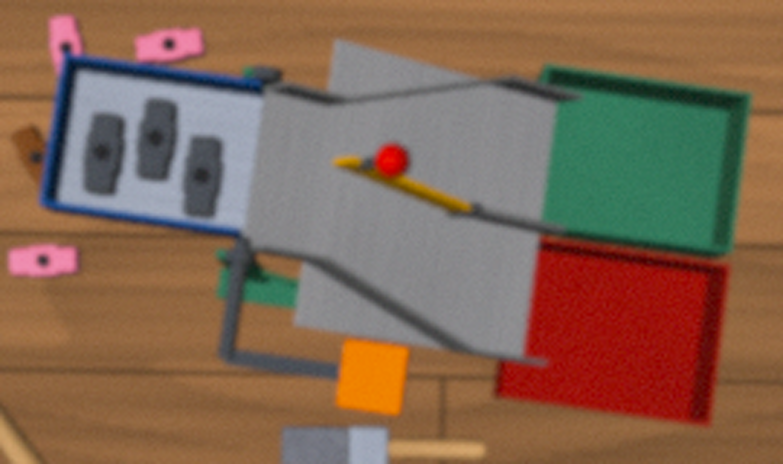

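View pics/scenec.png

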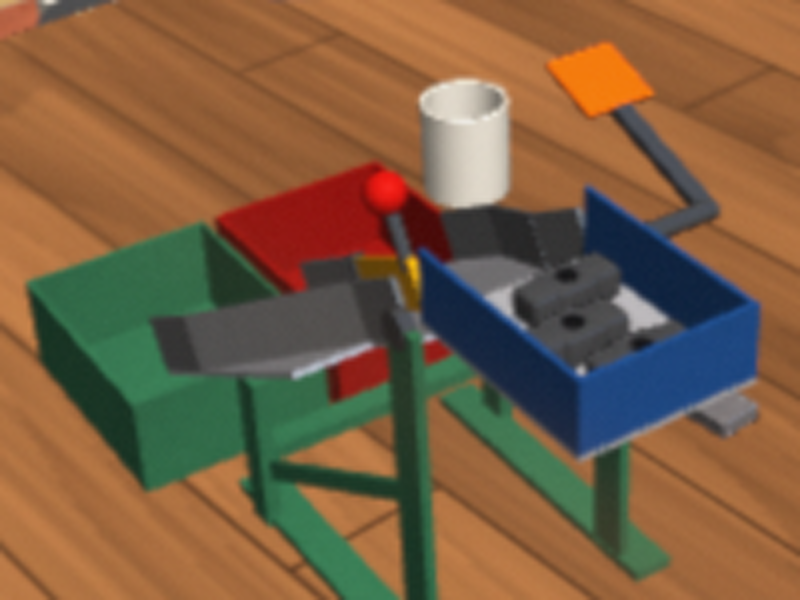

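The close crop shows that the only red sphere is the ball (top 284.6,160.1; scene ~256.3,188.0), not the red bin beside it. The only orange plate is the pad (top 277.9,234.3; scene 309.3,159.2). The three dark blanks are in the pan. The brown and pink look-alikes are on the bench (pink at top 173,117, 208,120 and 165,195; brown at 160,156) and play no part.

```bash
python3 - <<'E'
from h import *
I={n:cv2.imread(f"pics/{n}0.png")[:,:,::-1].copy() for n in("scene","top")}
M={n:viewer.camera_model(n) for n in I}
im=I["scene"][178:199,248:266]
h=cv2.cvtColor(im,cv2.COLOR_RGB2HSV); k=cv2.inRange(h,np.array((0,200,195)),np.array((4,255,255)))
ys,xs=np.nonzero(k); b=np.array([xs.mean()+248,ys.mean()+178]); print("ball scene",b,len(xs))
print("ball",tri(ray(M["scene"],b),ray(M["top"],(284.6,160.1))))
pad=tri(ray(M["scene"],(309.3,159.2)),ray(M["top"],(277.9,234.3))); print("pad",pad, onz(M["top"],(277.9,234.3),.291))
c2f=lambda x,y:(150+x/2.9,105+y/2.9)
# pan rim outer corners z .30
cs={"bl":c2f(65,55),"fl":c2f(265,82),"br":c2f(42,208),"fr":c2f(240,235)}
P={k:onz(M["top"],v,.298) for k,v in cs.items()}
for k in P: print(k,P[k].round(3))
for a,b_ in(("bl","fl"),("br","fr"),):
    d=P[b_]-P[a]; print(a,b_,np.linalg.norm(d),np.degrees(np.arctan2(d[1],d[0])))
d=P["bl"]-P["br"];print("back",np.linalg.norm(d),np.degrees(np.arctan2(d[1],d[0])))
hinge=onz(M["top"],c2f(472,209),.165);print("hinge",hinge)
for n,q in (("green",[(548,68),(750,95),(722,255),(540,232)]),("red",[(728,264),(710,424),(498,395)])):
    Q=[onz(M["top"],c2f(*x),.08) for x in q]; print(n,np.round(Q,3).tolist())
    for i in range(len(Q)-1):
        d=Q[i+1]-Q[i];print(np.linalg.norm(d).round(3),np.degrees(np.arctan2(d[1],d[0])).round(1))
E
```

```text
ball scene [256.375      186.42857143] 56
ball (array([0.62485952, 0.01401503, 0.27216297]), [np.float64(0.0005655628528742089), np.float64(0.0005655628528742619)])
pad (array([0.44914856, 0.02713246, 0.29275274]), [np.float64(0.0009450291343683647), np.float64(0.0009450291343683714)]) [0.44848041 0.02777256 0.291     ]
bl [0.701 0.277 0.298]
fl [0.682 0.116 0.298]
br [0.577 0.291 0.298]
fr [0.558 0.134 0.298]
bl fl 0.16149398250136476 -96.7479073331053
br fr 0.15882767653991434 -96.86668512081964
back 0.12433064615175951 -6.821329008927435
hinge [ 0.59792284 -0.06102007  0.165     ]
green [[0.744, -0.138, 0.08], [0.722, -0.332, 0.08], [0.568, -0.305, 0.08], [0.587, -0.132, 0.08]]
0.195 -96.7
0.156 170.1
0.174 83.7
red [[0.56, -0.311, 0.08], [0.409, -0.294, 0.08], [0.433, -0.094, 0.08]]
0.152 173.6
0.201 83.1
```

move_arm(
  rows=[0,0,-0.05,-6.4,0,0,-0.05,-6.4,0,0,-0.05,-6.4,0,0,-0.015,0,0,0,0,0],
  hand=0,
)

```text
clock: 0.6
tcp_pos: [0.2867, 0.5845, 0.3735]
eef_rot: [-2.352, -2.081, -0.008]
ft_force: [-0.4, 0.3, 0.2]
grip_width: 0.607
```

```bash
cat >> h.py <<'E'
YAW=np.radians(-96.8); sx=np.array([np.cos(YAW),np.sin(YAW),0]); sy=np.array([-sx[1],sx[0],0])
O=np.array([.449,.0275,0])-.022*sx+.160*sy
def S(x,y,z): return O+sx*x+sy*y+np.array([0,0,z])
def rel():
    s=readout.get_state(); p=s['tcp_pos']-O; T=R.from_rotvec(s['eef_rot']).as_matrix()
    print("t",round(s['clock'],2),"tcp",s['tcp_pos'].round(4),"sorter",np.round([p@sx,p@sy,p[2]],4),"xang",np.degrees(np.arctan2(T[1,0],T[0,0])).round(2),"tz",T[:,2].round(3),"F",s['ft_force'].round(1),"grip",round(s['grip_width'],3)); return s,T
def go(x,y,z):
    s,T=rel(); print("tool delta mm",(T.T@(S(x,y,z)-s['tcp_pos'])*1e3).round(1))
E
python3 -c "
from h import *
print(O); go(.020,.068,.36)"
```

```text
[0.61047937 0.03040061 0.        ]
t 0.6 tcp [0.2867 0.5845 0.3735] sorter [-0.5118 -0.3872  0.3735] xang 83.02 tz [ 0.003  0.004 -1.   ] F [-0.4  0.3  0.2] grip 0.607
tool delta mm [-530.5  456.8   12.2]
```

move_arm(
  rows=[-0.02,0.017,0,0,-0.036,0.031,0,0,-0.036,0.031,0,0,-0.036,0.031,0,0,-0.036,0.031,0,0],
)

```text
clock: 1.1
tcp_pos: [0.4061, 0.4017, 0.3664]
eef_rot: [-2.351, -2.082, 0.009]
ft_force: [0.6, 0.7, 1.2]
grip_width: 0.187
```

move_arm(
  rows=[-0.036,0.031,0,0,-0.036,0.031,0,0,-0.036,0.031,0,0,-0.036,0.031,0,0,-0.036,0.031,0,0],
)

```text
clock: 1.6
tcp_pos: [0.5383, 0.2045, 0.3664]
eef_rot: [-2.35, -2.08, 0.008]
ft_force: [0.6, -0.2, 0.4]
grip_width: 0.006
```

move_arm(
  rows=[-0.036,0.031,0,0,-0.036,0.031,0,0,-0.036,0.031,0,0,-0.036,0.031,0,0,-0.015,0.02,0,0],
)

```text
clock: 2.1
tcp_pos: [0.6625, 0.0279, 0.3655]
eef_rot: [-2.353, -2.075, 0.008]
ft_force: [-0.3, 0.4, -0.1]
grip_width: 0.005
```

```bash
python3 -c "
from h import *
go(.020,.068,.258)
im=viewer.read_camera('top');crop('pics/top1.png',im,150,105,420,265,2.9)"
```

```text
t 2.1 tcp [0.6625 0.0279 0.3655] sorter [-0.0036  0.0519  0.3655] xang 82.83 tz [-0.007  0.    -1.   ] F [-0.3  0.4 -0.1] grip 0.005
tool delta mm [-23.5  16.9 107.4]
```

View pics/top1.png

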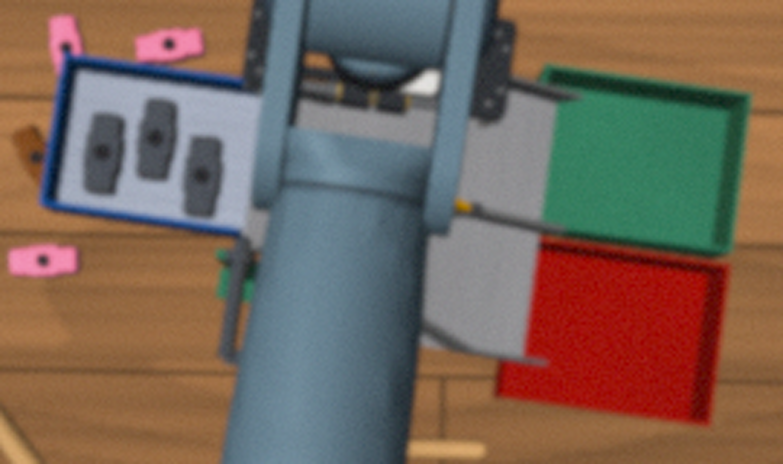

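The arm now hides the ball in the top view. The pan, blanks and bins have not moved. Next I go to the far side of the ball and lower.

move_arm(
  rows=[-0.023,0.017,0,0,0,0,0.035,0,0,0,0.04,0,0,0,0.032,0,0,0,0,0],
)

```text
clock: 2.65
tcp_pos: [0.6719, 0.0074, 0.2536]
eef_rot: [-2.343, -2.074, 0.016]
ft_force: [-1.0, -0.4, -0.8]
grip_width: 0.006
```

```bash
python3 -c "
from h import *
go(.022,.045,.258)
im=viewer.read_camera('scene');crop('pics/sc1.png',im,160,100,360,250,4)"
```

```text
t 2.65 tcp [0.6719 0.0074 0.2536] sorter [0.0156 0.0637 0.2536] xang 83.05 tz [-0.016  0.003 -1.   ] F [-1.  -0.4 -0.8] grip 0.006
tool delta mm [ -6.5 -18.8  -4.1]
```

View pics/sc1.png

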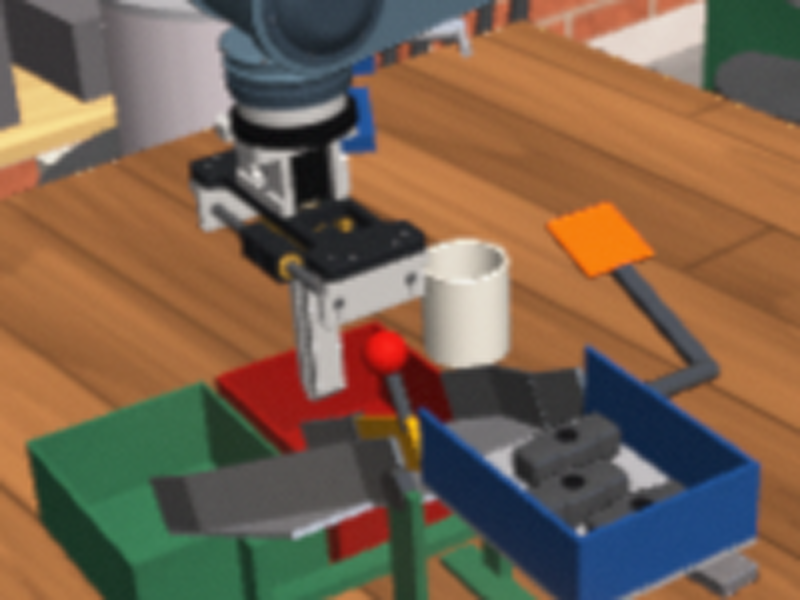

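The shut fingertips (crop ~320,380) stand just on the far, green side of the ball (385,350) at ball height and clear of the chute wall. I'll push toward the robot now.

move_arm(
  rows=[-0.003,-0.015,-0.003,0,-0.002,-0.012,0,0,0,-0.012,0,0,0,-0.012,0,0,0,-0.012,0,0],
)

```text
clock: 3.2
tcp_pos: [0.6145, 0.0094, 0.2695]
eef_rot: [2.348, 2.08, 0.007]
ft_force: [2.8, 0.8, 1.4]
grip_width: 0.008
```

```bash
python3 -c "
from h import *
go(.024,-.036,.256)
im=viewer.read_camera('scene');crop('pics/sc2.png',im,160,100,360,250,4)"
```

```text
t 3.2 tcp [0.6145 0.0094 0.2695] sorter [0.0204 0.0065 0.2695] xang 83.08 tz [ 0.006 -0.    -1.   ] F [2.8 0.8 1.4] grip 0.008
tool delta mm [ -3.7 -42.6  13.3]
```

View pics/sc2.png

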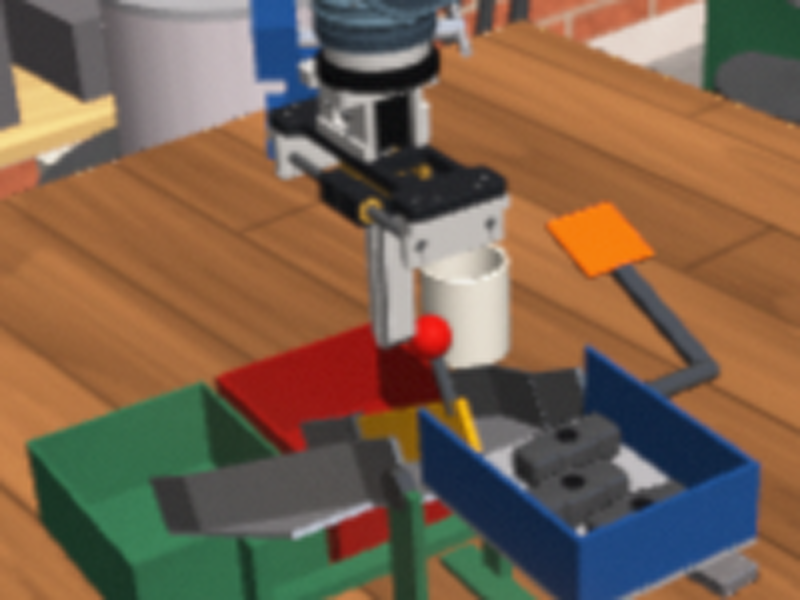

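The ball is moving with the finger, which has risen 13 mm. I'll lower it while I go on pushing.

move_arm(
  rows=[-0.002,-0.003,0.011,0,-0.002,-0.011,0.001,0,0,-0.012,0,0,0,-0.01,0,0,0,0,0,0],
)

```text
clock: 3.75
tcp_pos: [0.5756, 0.0098, 0.2543]
eef_rot: [-2.35, -2.083, 0.001]
ft_force: [0.2, -0.2, 0.2]
grip_width: 0.006
```

```bash
python3 -c "
from h import *
go(.024,-.036,.256)
im=viewer.read_camera('scene');crop('pics/sc3.png',im,160,100,360,250,4)"
```

```text
t 3.75 tcp [0.5756 0.0098 0.2543] sorter [ 0.0246 -0.0322  0.2543] xang 83.08 tz [-0.002  0.    -1.   ] F [ 0.2 -0.2  0.2] grip 0.006
tool delta mm [ 0.6 -3.8 -1.7]
```

View pics/sc3.png

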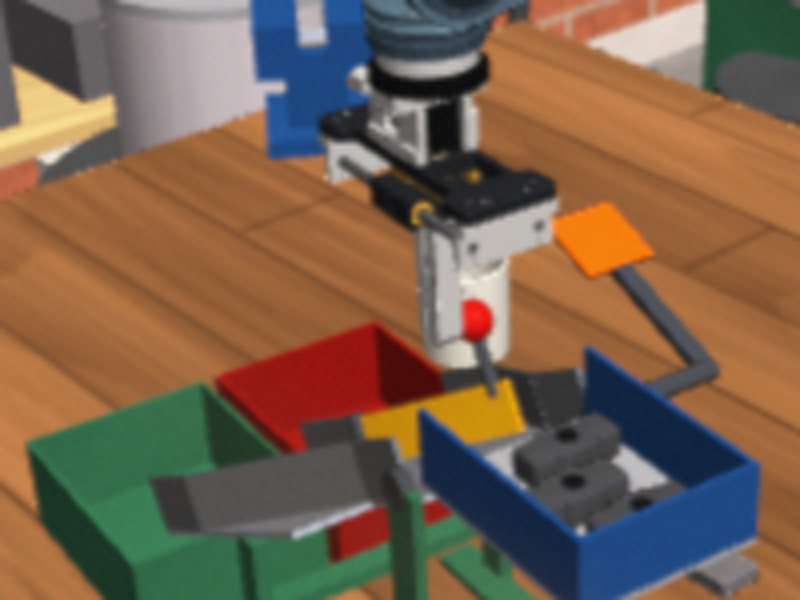

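The flap has swung well over and there is no force on the tool yet. I'll push gently against the stop.

move_arm(
  rows=[0,-0.003,0,0,0,-0.003,0,0,0,-0.003,0,0,0,0,0,0,0,0,0,0],
)

```text
clock: 4.3
tcp_pos: [0.5726, 0.0098, 0.2548]
eef_rot: [2.345, 2.076, 0.014]
ft_force: [17.0, -1.7, -9.5]
grip_width: 0.005
```

```bash
python3 -c "
from h import *
rel()"
```

```text
t 4.3 tcp [0.5726 0.0098 0.2548] sorter [ 0.025  -0.0352  0.2548] xang 83.06 tz [ 0.013 -0.001 -1.   ] F [17.  -1.7 -9.5] grip 0.005
```

A force of 17 N at sorter y -35 mm matches the predicted stop (-59 + 15 + 8 = -36 mm). I'll back off, rise, and move clear so I can check the flap.

move_arm(
  rows=[0,0.012,0,0,0,0.015,0,0,0,0,-0.03,0,0,0,-0.04,0,0,0,-0.035,0],
)

```text
clock: 4.8
tcp_pos: [0.5949, 0.0074, 0.3608]
eef_rot: [-2.35, -2.083, 0.001]
ft_force: [0.0, -1.0, -0.2]
grip_width: 0.004
```

move_arm(
  rows=[0,-0.04,0,0,0,-0.05,0,0,0,-0.05,0,0,0,-0.02,0,0,0,0,0,0],
)

```text
clock: 5.3
tcp_pos: [0.4347, 0.027, 0.3603]
eef_rot: [2.35, 2.083, 0.002]
ft_force: [0.4, 0.1, 1.0]
grip_width: 0.006
```

```bash
python3 -c "
from h import *
go(.024,-.160,.300)
M={n:viewer.camera_model(n) for n in('scene','top')}
I={n:viewer.read_camera(n) for n in M}
crop('pics/sc4.png',I['scene'],160,100,360,250,4)
crop('pics/top4.png',I['top'],150,105,420,265,2.9)
P=S(.026,-.059,.264); print({n:proj(M[n],P).round(1) for n in M})
for n in M:
  for c,s,k in blobs(I[n],(0,220,190),(4,255,255),8)[0]: print(n,c,s)
"
```

```text
t 5.3 tcp [0.4347 0.027  0.3603] sorter [ 0.0241 -0.1741  0.3603] xang 83.11 tz [ 0.001 -0.    -1.   ] F [0.4 0.1 1. ] grip 0.006
tool delta mm [ 0.2 14.  60.3]
{'scene': array([278.6, 178.8]), 'top': array([285.2, 192.2])}
scene [278.3 178.8] [275, 176, 8, 7, 44]
top [284.3 192.4] [281, 189, 8, 8, 50]
```

View pics/sc4.png

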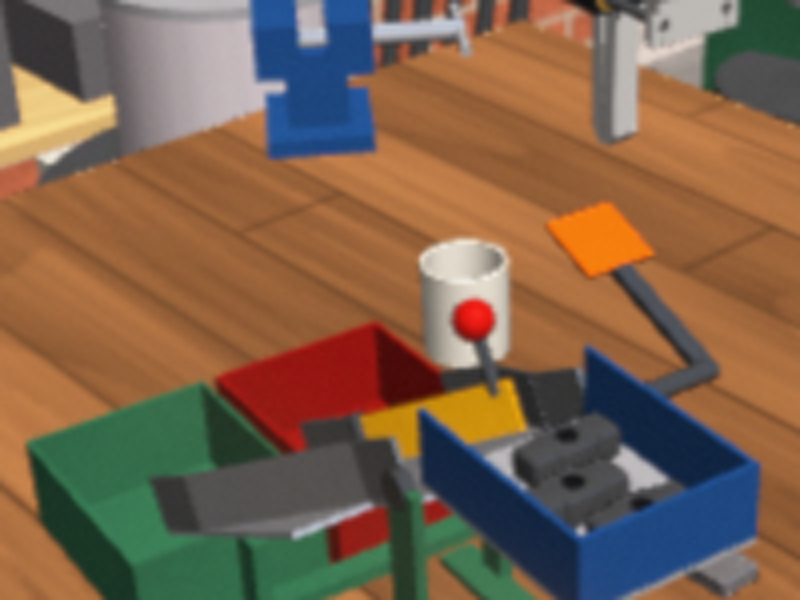

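View pics/top4.png

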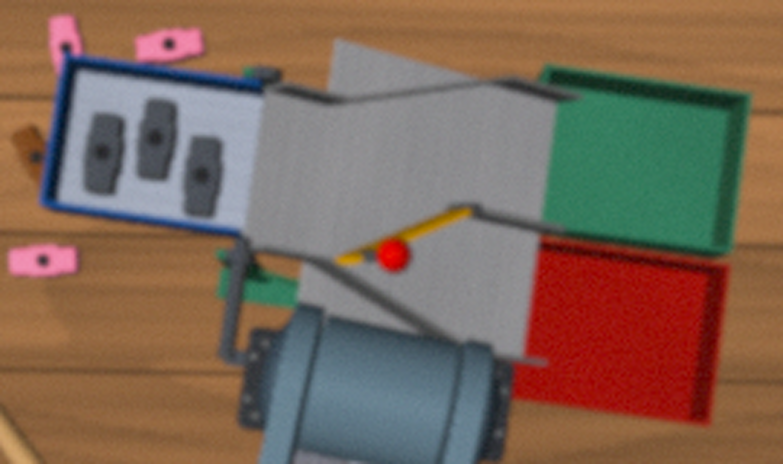

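Measured against predicted ball at the +0.52 stop: scene 278.3,178.8 against 278.6,178.8, and top 284.3,192.4 against 285.2,192.2. So the flap is fully over: the red exit is shut and green is open. Next I go down onto the pad.

move_arm(
  rows=[0,0.014,0.01,0,0,0,0.03,0,0,0,0.01,0,0,0,0,0,0,0,0,0],
)

```text
clock: 5.9
tcp_pos: [0.4506, 0.0247, 0.3101]
eef_rot: [2.351, 2.083, 0.0]
ft_force: [-0.1, 0.1, -0.6]
grip_width: 0.007
```

```bash
python3 -c "
from h import *
go(.024,-.160,.300)
im=viewer.read_camera('scene');crop('pics/sc5.png',im,220,60,380,180,5)"
```

```text
t 5.9 tcp [0.4506 0.0247 0.3101] sorter [ 0.0246 -0.1581  0.3101] xang 83.08 tz [ 0. -0. -1.] F [-0.1  0.1 -0.6] grip 0.007
tool delta mm [ 0.6 -1.9 10.1]
```

View pics/sc5.png

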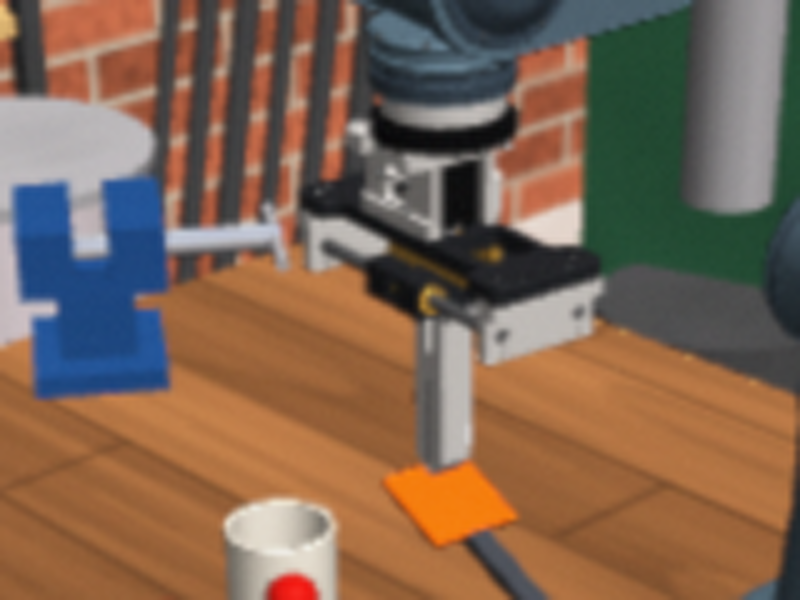

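The fingertips are about 15 mm above the pad's centre (crop ~450,502). Pressing starts now.

move_arm(
  rows=[0,-0.002,0.01,0,0,0,0.006,0,0,0,0.006,0,0,0,0.006,0,0,0,0.006,0],
)

```text
clock: 6.45
tcp_pos: [0.4491, 0.0235, 0.2783]
eef_rot: [2.347, 2.079, 0.0]
ft_force: [-2.1, -5.1, 12.0]
grip_width: 0.005
```

```bash
python3 -c "
from h import *
go(.024,-.160,.210)"
```

```text
t 6.45 tcp [0.4491 0.0235 0.2783] sorter [ 0.026  -0.1594  0.2783] xang 83.06 tz [ 0.004 -0.005 -1.   ] F [-2.1 -5.1 12. ] grip 0.005
tool delta mm [ 2.3 -0.9 68.3]
```

move_arm(
  rows=[0.001,0,0.007,0,0.001,0,0.007,0,0,0,0.007,0,0,0,0.007,0,0,0,0.007,0],
)

```text
clock: 6.95
tcp_pos: [0.4498, 0.0251, 0.2431]
eef_rot: [2.346, 2.078, 0.0]
ft_force: [0.0, -5.0, 9.9]
grip_width: 0.005
```

```bash
python3 -c "
from h import *
go(.024,-.160,.210)
I={n:viewer.read_camera(n) for n in('scene','top')}
crop('pics/sc6.png',I['scene'],160,100,360,250,4)
crop('pics/top6.png',I['top'],150,105,420,265,2.9)"
```

```text
t 6.95 tcp [0.4498 0.0251 0.2431] sorter [ 0.0243 -0.1589  0.2431] xang 83.07 tz [ 0.005 -0.005 -1.   ] F [ 0.  -5.   9.9] grip 0.005
tool delta mm [ 0.4 -1.2 33.1]
```

View pics/sc6.png

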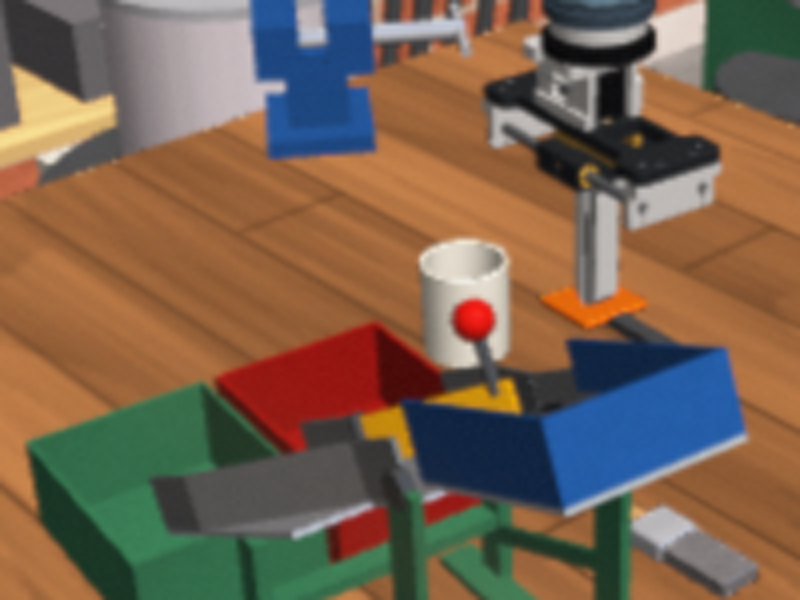

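The pan is about half tipped, the fingertip is central on the pad (crop ~595,300) and the flap has not moved. I'll carry on pressing.

move_arm(
  rows=[0,-0.001,0.007,0,0,0,0.007,0,0,0,0.007,0,0,0,0.006,0,0,0,0.003,0],
)

```text
clock: 7.55
tcp_pos: [0.4475, 0.0272, 0.2105]
eef_rot: [2.351, 2.083, 0.001]
ft_force: [0.9, 1.5, 3.1]
grip_width: 0.004
```

```bash
python3 -c "
from h import *
go(.024,-.160,.208)
I={n:viewer.read_camera(n) for n in('scene','top')}
crop('pics/sc7.png',I['scene'],160,100,360,250,4)
crop('pics/top7.png',I['top'],150,105,420,265,2.9)"
```

```text
t 7.55 tcp [0.4475 0.0272 0.2105] sorter [ 0.0224 -0.1615  0.2105] xang 83.09 tz [ 0.001 -0.    -1.   ] F [0.9 1.5 3.1] grip 0.004
tool delta mm [-1.6  1.5  2.5]
```

View pics/sc7.png

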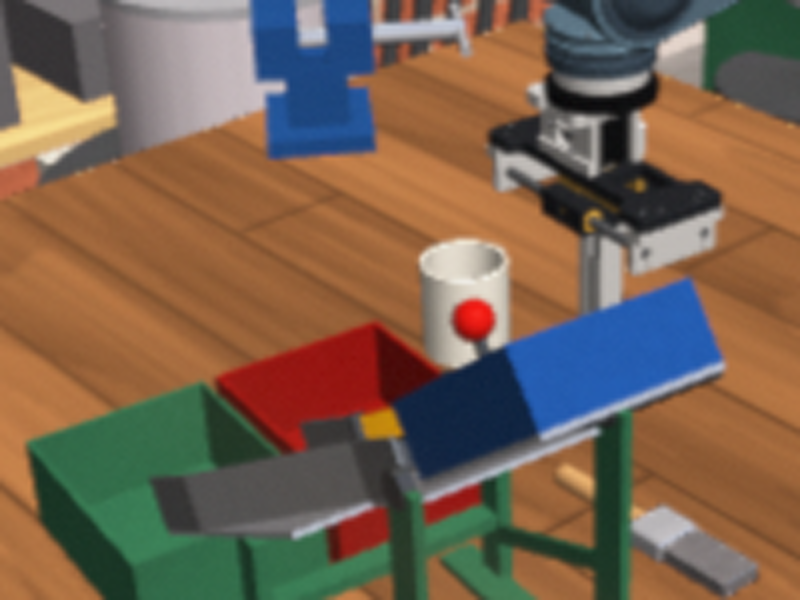

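View pics/top7.png

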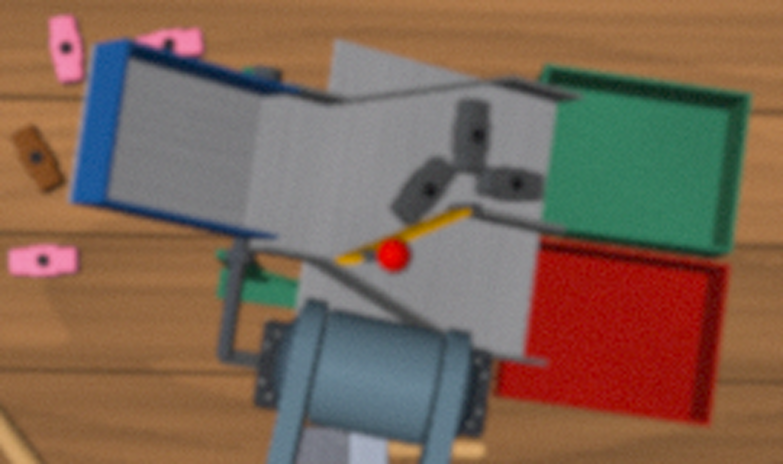

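The pan is tipped and empty, and all three blanks (top crop 472,135; 425,190; 512,184) are sliding down the green branch. I'll press a few millimetres more and hold.

move_arm(
  rows=[0,0.001,0.002,0,0,0,0.002,0,0,0,0,0,0,0,0,0,0,0,0,0],
)

```text
clock: 8.15
tcp_pos: [0.4481, 0.0272, 0.2064]
eef_rot: [-2.351, -2.083, 0.0]
ft_force: [-0.3, 1.4, 4.6]
grip_width: 0.002
```

```bash
python3 -c "
from h import *
rel()
I={n:viewer.read_camera(n) for n in('scene','top')}
crop('pics/sc8.png',I['scene'],160,100,360,250,4)
crop('pics/top8.png',I['top'],150,105,420,265,2.9)"
```

```text
t 8.15 tcp [0.4481 0.0272 0.2064] sorter [ 0.0224 -0.1609  0.2064] xang 83.09 tz [-0.001  0.    -1.   ] F [-0.3  1.4  4.6] grip 0.002
```

View pics/top8.png

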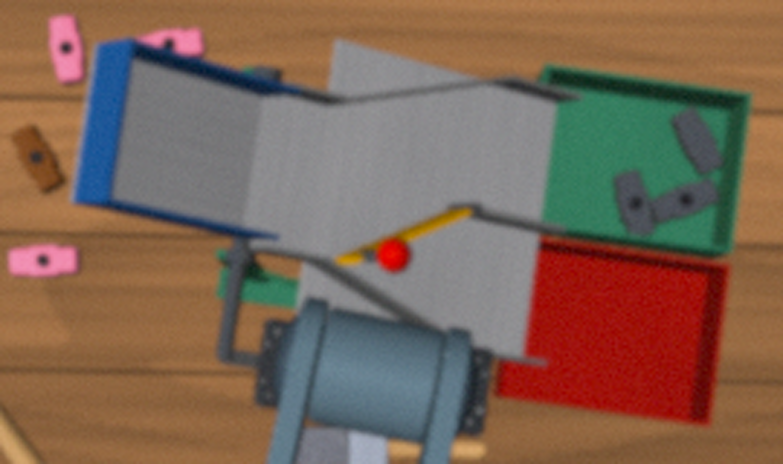

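All three blanks are in the green bin. I'll let the pan back up with the finger and then clear.

move_arm(
  rows=[0,0,-0.012,0,0,0,-0.012,0,0,0,-0.012,0,0,0,-0.012,0,0,0,-0.012,0],
)

```text
clock: 8.75
tcp_pos: [0.4485, 0.027, 0.2679]
eef_rot: [2.351, 2.083, 0.001]
ft_force: [0.6, 0.5, -0.3]
grip_width: 0.002
```

move_arm(
  rows=[0,0,-0.012,0,0,0,-0.012,0,0,0,-0.015,0,0,0,-0.03,0,0,0,-0.04,0],
)

```text
clock: 9.25
tcp_pos: [0.4474, 0.0272, 0.3755]
eef_rot: [-2.349, -2.081, 0.004]
ft_force: [0.7, 0.4, 0.2]
grip_width: 0.005
```

move_arm(
  rows=[0,-0.02,0,0,0,-0.02,0,0,0,-0.02,0,0,0,0,0,0,0,0,0,0],
)

```text
clock: 9.75
tcp_pos: [0.389, 0.0342, 0.3761]
eef_rot: [2.351, 2.083, 0.001]
ft_force: [0.4, -0.1, 0.3]
grip_width: 0.003
```

move_arm(
  rows=[0,0,0,0,0,0,0,0,0,0,0,0,0,0,0,0,0,0,0,0],
)

```text
clock: 10.25
tcp_pos: [0.3888, 0.0343, 0.3753]
eef_rot: [-2.351, -2.083, 0.0]
ft_force: [0.3, -0.4, 0.6]
grip_width: 0.008
```

```bash
python3 -c "
from h import *
rel()
M={n:viewer.camera_model(n) for n in('scene','top')}
I={n:viewer.read_camera(n) for n in M}
cv2.imwrite('pics/sc9.png',I['scene'][:,:,::-1])
cv2.imwrite('pics/top9.png',I['top'][:,:,::-1])
for n in M:
  for c,s,k in blobs(I[n],(0,220,190),(4,255,255),8)[0]: print(n,'ball',c,s)
  for c,s,k in blobs(I[n],(9,200,180),(16,255,255))[0]: print(n,'pad',c,s)
"
```

```text
t 10.25 tcp [0.3888 0.0343 0.3753] sorter [ 0.0224 -0.2206  0.3753] xang 83.09 tz [-0.  0. -1.] F [ 0.3 -0.4  0.6] grip 0.008
scene ball [278.4 178.8] [275, 176, 8, 7, 45]
scene pad [309.3 159.2] [297, 151, 26, 18, 284]
top ball [284.1 192.4] [281, 189, 7, 8, 48]
top pad [277.6 233.9] [266, 222, 25, 26, 401]
```

View pics/sc9.png

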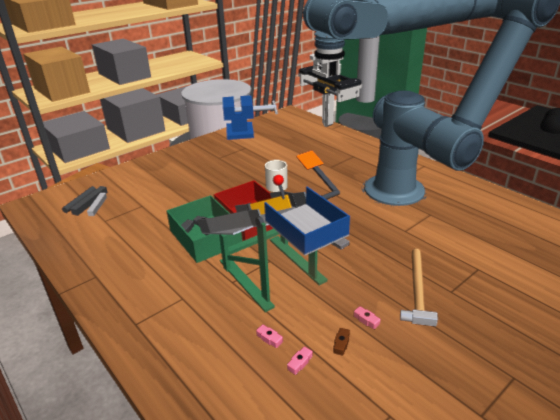

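View pics/top9.png

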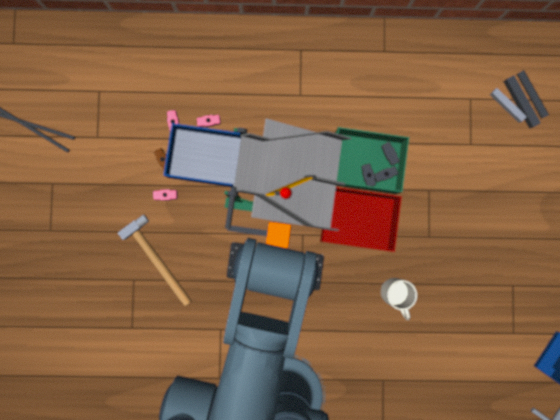

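Pan level, empty, pad back at its starting pixel, and the ball still at the stop. I'll take a closer look at the green bin and the dark shape at scene (195,224).

```bash
python3 -c "
from h import *
I={n:viewer.read_camera(n) for n in('scene','top')}
a=cv2.resize(I['scene'][185:265,160:260],(600,480),interpolation=2);
cv2.imwrite('pics/sc10.png',a[:,:,::-1]); crop('pics/top10.png',I['top'],320,115,420,260,4)"
```

```text
(no output)
```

View pics/sc10.png

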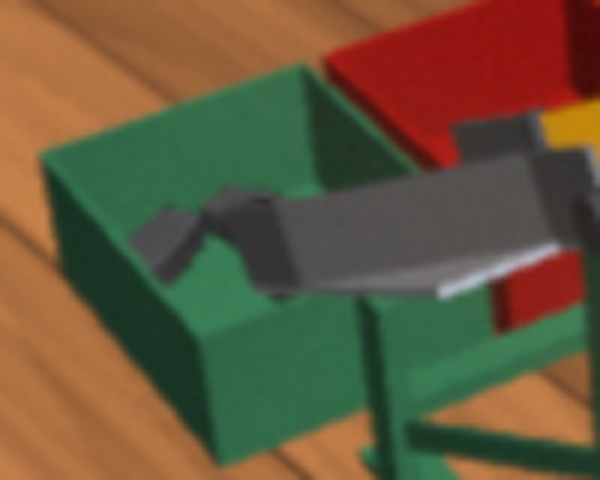

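View pics/top10.png

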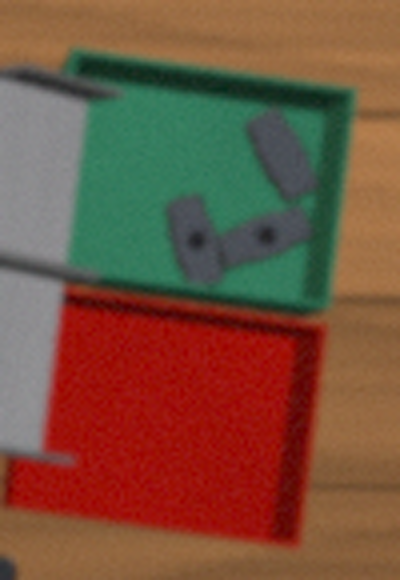

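All three blanks lie on the green bin floor (top crop 282,153; 193,240; 268,235), and the red bin is empty. I'm handing in.

```bash
python3 -c "
from cell import env
print(env.sign_off())"
```

```text
the job is handed in; nothing more can be done
None
```

All three blanks are in the green bin, and I handed the job in at about 10.4 s of the 48 s allowed.

- **Flap:** I pushed the red ball from the green side with shut fingertips until it met its stop at 17 N. The ball's position in both views matched the predicted stop to within about 1 pixel, and it was unchanged at the end.
- **Pan:** I pressed the orange pad straight down, with at most about 13 N on the wrist at the readings between moves. The pan tipped far over, and all three blanks slid down the green branch. I then let the pad back up.
- **Last checks:** The pan is level and empty, the pad is back at its starting pixel, and the red bin is empty. The hammer, mug and look-alikes are where they were, and the gripper was clear of everything.
- **Not fully seen:** The arm hid most of the brush in the last top view. The part visible in the scene view had not moved.
- **Off plan:** During the flap push the fingertips rose about 16 mm. I lowered them again mid-push, and it had no effect on the result.

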